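Find the filler cap that goes home on the thread gauge, reject the other

TASK

One of the two filler caps has a bad thread and will not go all the way down on the thread gauge. Try them on the gauge, turning gently and never by force, and find out which is which: leave the good cap screwed fully home on the gauge and put the bad one, mouth down, in the round white tub. Leave the other things on the bench where they are.

Things in the scene. Friction and masses are not known exactly. Their poses are not given: they have to be found in the camera images.
- cap_1: One of two look-alike aluminium filler caps, standing mouth down: round skirt 54 mm across (bore 46), closed top 29 mm above the rim, grip bar on it, 55 mm high in all, 90 g. Inside, unseen, two thread lugs under the ends of the bar, 6 mm wide, 4 mm high, undersides 6 mm above the rim. The bad thread cannot be seen from outside. Origin: centre of the rim (underside), z up, x along the bar.
- cap_2: One of two look-alike aluminium filler caps, standing mouth down: round skirt 54 mm across (bore 46), closed top 29 mm above the rim, grip bar on it, 55 mm high in all, 90 g. Inside, unseen, two thread lugs under the ends of the bar, 6 mm wide, 4 mm high, undersides 6 mm above the rim. The bad thread cannot be seen from outside. Origin: centre of the rim (underside), z up, x along the bar.
- cap_1_grip (a point): Centre of this cap's grip bar, on the cap's axis, 42 mm above its rim. The bar is straight, 44 mm long (x), 14 mm thick (y) and 26 mm high, standing on the cap's flat top (29 mm above the rim).
- cap_2_grip (a point): Centre of this cap's grip bar, on the cap's axis, 42 mm above its rim. The bar is straight, 44 mm long (x), 14 mm thick (y) and 26 mm high, standing on the cap's flat top (29 mm above the rim).
- gauge: The thread gauge, fixed to the bench: a round dark steel foot 92 mm across, and on it an upright threaded steel plug 44 mm across, bevelled 1.5 mm at its top edge. Radial clearance in a cap 1.2 mm. Origin: centre of the foot's underside. Two upright slots 12 mm wide in the plug's side lie opposite each other, on this frame's +x and -x sides; either lug fits either slot.
- gauge_seat (a point): On the plug's axis, on the flat seat 18 mm above the bench where a cap's rim rests when fully home; axes as the gauge. From each slot's bottom a groove runs down clockwise (from above), 5.2 mm per radian: a cap turned clockwise sinks freely in it (1.5 mm play). A good cap is home about 1.6 rad past the slots, end of groove 1.85 rad; the bad cap stops dead at about 0.9 rad, rim 4.5 mm above the seat.
- gauge_top (a point): On the plug's axis at its flat top, 23.5 mm above the seat. With its bar not within 0.1 rad of the gauge's x axis (either way round), a cap rests on the top by its lugs, rim 17.5 mm above the seat; with its lugs over the slots it drops 10.5 mm, to rim 7 mm above the seat, and can then be turned. To come off it is turned back anticlockwise to the slots and lifted straight.
- tray: Open rectangular steel tray, fixed, 170 mm (x) by 120 mm (y), 35 mm high, empty, not needed. Origin: centre of its underside.
- tub: round open white plastic tub, fixed, 124 mm across at the foot, 136 mm at the rim, 45 mm high, walls and floor 3 mm. For the bad cap. Origin: centre of its underside, z up.
- nut: loose round steel nut, 28 mm across, 12 mm high, a bystander; origin at the centre of its underside.
- screwdriver: loose red-handled screwdriver lying on the bench beyond the gauge, a bystander.
- spanner: loose spanner lying on the bench beyond the gauge, a bystander.
There are look-alikes about, which are no part of the job. What is shaped like the cap_1 but green is not meant. Leave any blue look-alike of the gauge alone.

How it is judged:
At the end, for the whole second after the job is handed in: one cap (only the good one can) is on the gauge, screwed fully home: rim within 1.5 mm of the seat and axis within 3 mm; the other stands mouth down on the floor of the round tub (axis within 45 mm of its centre, upright to 0.15 rad), both at rest ((((horizontal distance between cap_1 and gauge_seat below 0.003 m and z of cap_1 in the frame of gauge_seat below 0.0015 m and angle between cap_1's own z axis and vertical below 0.15 rad and linear speed of cap_1 below 0.02 m/s) and (horizontal distance between cap_2 and tub below 0.045 m and z of cap_2 in the frame of tub below 0.008 m and angle between cap_2's own z axis and vertical below 0.15 rad and linear speed of cap_2 below 0.02 m/s)) or ((horizontal distance between cap_2 and gauge_seat below 0.003 m and z of cap_2 in the frame of gauge_seat below 0.0015 m and angle between cap_2's own z axis and vertical below 0.15 rad and linear speed of cap_2 below 0.02 m/s) and (horizontal distance between cap_1 and tub below 0.045 m and z of cap_1 in the frame of tub below 0.008 m and angle between cap_1's own z axis and vertical below 0.15 rad and linear speed of cap_1 below 0.02 m/s)))); the robot touches nothing.
It fails at once if a cap was forced on the gauge: pressed, pulled or turned against it with more than 80 N (contact force between any of cap_1, cap_2 and gauge above 80 N).
It fails at once if the nut was pushed aside (distance of nut from where it was at the start of the episode above 0.03 m).
It fails at once if the screwdriver was pushed aside (distance of screwdriver from where it was at the start of the episode above 0.03 m).
It fails at once if the spanner was pushed aside (distance of spanner from where it was at the start of the episode above 0.03 m).
It also fails if it takes over 72 s, if anything falls off the work surface, if the arm or the gripper's body presses on something with over 40 N, if the wrist force passes 120 N, or if a joint passes its speed limit or range.

ROBOT

A 7-joint arm with a two-finger parallel gripper is mounted at the origin on the work surface. World frame = base frame: x ahead of the robot, y to its left, z up, the work surface at z = 0. Lengths are in m, angles in rad, forces in N, time in s.
With the tool pointing down it reaches from about 0.35 to 0.9 m from the base axis. Payload 8.1 kg.
Tool frame: the origin (TCP) lies at the centre of the arm's flange, where the gripper is bolted on; the fingertips stand 178 mm ahead of it and the grasp point (between the pads) lies 159 mm ahead of it; x points along the fingers, z is the direction in which the jaws open and shut, and the axes are right-handed (so a half turn about x gives the same grasp; the last joint's range is limited). The gripper opens to 92 mm and grips with 3 to 60 N. Pads are 19 mm wide; open, the fingers measure 130 mm over their backs; the gripper's body (75 mm by 190 mm) begins 47 mm behind the grasp point.
Start: joints at [1.05, 0.434, 0.025, 1.573, -0.012, 1.134, -0.075], TCP at [0.254, -0.571, 0.405] pointing down, gripper open.
Joint ranges: [-2.62, 2.62], [-0.44, 2.09], [-1.27, 1.32], [0.08, 2.57], [-1.32, 4.46], [0.12, 2], [-2.74, 2.74]. Speed limits (rad/s): [2.22, 2.22, 3.01, 3.01, 3.14, 3.14, 3.14].

INTERFACE

Orientations are given as a rotation vector (axis times angle).
In Python, from cell import arm, get_image, search_frame, pinpoint gives the robot as it stands.
- The arm moves only by the tool arm_command, never from a script. Its argument "motion" is a list of rows, each a list of 7 numbers: the finger opening in mm, from 0 to 91.8, then the shift along the tool's x, y, z in mm, then the turn, a rotation vector about the tool's x, y, z in degrees. In form: [[fingers, x, y, z, ax, ay, az], ...]. A call has 1 to 5 rows; each row shifts and turns the commanded pose from where the row before left it, along the tool's axes as they then stand; what a row does not reach is not made up. A row lasts 1/8 s, in which the tool goes at most 62.5 mm and 10.7 degrees, less where a joint would pass 70% of its speed; a pose out of reach is approached as far as the arm can. A call with a gripper value outside its range is refused whole. The fingers move at their own pace and stop on an object; "newtons" is the grip in N (left out, the last holds). Time passes only in rows, so rows that do not move let the fingers close. It gives the time, the measured TCP pose, the force and the opening at its end, in the units of the state.
- arm.observe(): the state, without advancing time (a new reading comes with each control period).
- get_image(name): name is "side" or "top" or "wrist"; returns a dict with "frame" (420x560x3 uint8, red, green, blue), "range_z" (420x560 float32, m along the optical axis (not along the pixel's ray), 0 where there is no reading), "K" (3x3 intrinsics, pixels), "origin" and "rotation" of the camera in the world; the wrist camera has in their place "tool_from_camera" (4x4, takes a point from camera to tool coordinates, whose origin is the TCP and whose axes are the tool frame's). Camera axes: x right, y down, z forward; pixel columns grow to the right and rows downward; lengths in m; the calibration is good to about 2 mm. A picture is of the moment at which its call begins: read the wrist's pose just before it.
- arm.sign_off(): hands the job in, once; it reports no verdict.
Trained networks look in the newest picture that a camera, given by its name, has taken for a name from the list of things; names that differ only in an ending like _2 or _b are one class to them, and where a whole thing is asked for, a point or a joint stands for the part that bears it (a point fixed in the world has none). Each returns a list of dicts, best first, with "p" (0 to 1); they miss things now and then, are a little off and sometimes report something else, mostly with a low value. They report only what shows in the picture. A call takes as long as a camera call. They do not tell look-alikes from the thing itself.
- search_frame(camera, target): "point" ([x, y, z] in m, in world coordinates, good to about 4 mm: the middle of the surface that is visible of it).
- pinpoint(camera, target): "point" ([x, y, z] in m, in world coordinates, good to about 4 mm: a listed point, or the origin of a listed thing).
The state is a dict: "clock": time; "joints": joint angles; "dq": joint speeds; "joint_efforts": joint torques, N m; "position": TCP position; "ee_rot": TCP orientation; "force": force on the tool from outside, world axes, zero at the start; "ft_torque": the same for the moment, N m; "width": opening from 0.0 (shut) to 1.0 (fully open).
Only numpy, scipy, OpenCV 4.12 (cv2) and the standard library are available. Lean on these libraries where they do the work, as an engineer would, in place of code of your own. Each camera call takes 0.05 s, during which the arm holds its last target. There are 200 camera calls.

## Working session

There is one attempt and no reset: what is moved stays moved. The work goes in short steps, Python scripts to look and compute and a tool call to move; the robot and the scene stay as the last step left them, time stands still between calls to the robot, and variables do not carry over. Pictures are saved under pics/ and viewed, about 8 in all and at most 12, crops included, and the job is handed in when it is done.

Besides the shell and the picture viewer there is one more tool, called after "Emit:" as a command line: name --pt "numbers of a row" for each row, then --argument value for the rest. arm_command: Moves the arm, as the interface text tells. Its arguments: {"type":"object","properties":{"motion":{"type":"array"},"newtons":{"type":"number"}},"required":["motion"]}

```bash
ls; mkdir -p pics; python3 - <<'E'
from cell import arm,get_image,search_frame,pinpoint
import cv2,numpy as np
print(arm.observe())
for c in ["top","side"]:
    im=get_image(c); cv2.imwrite(f"pics/{c}0.png",im["frame"][:,:,::-1]); print(c,im["K"],im["origin"],im["rotation"])
    for t in ["cap_1","cap_1_grip","gauge","gauge_seat","gauge_top","tub","nut"]:
        for d in pinpoint(c,t): print(c,t,np.round(d["point"],4),round(d["p"],2))
print(get_image("wrist")["tool_from_camera"])
E
```

```text
pics
{'clock': 0.0, 'joints': array([ 1.05039091,  0.43520738,  0.02495306,  1.57409744, -0.01160736,
        1.13402477, -0.07509888]), 'dq': array([ 7.62930388e-04,  9.35916069e-05, -3.33830275e-04, -1.29507207e-05,
       -2.03358494e-04,  3.97495453e-04, -1.13337845e-03]), 'joint_efforts': array([-1.12582176e-03, -6.67827559e+01,  9.84255038e-01, -3.14455533e+01,
       -6.05967036e-02,  4.27503360e-02,  1.67203784e-04]), 'position': array([ 0.25348023, -0.57102717,  0.40395409]), 'ee_rot': array([ 0.89702097,  1.37978247, -0.89577626]), 'force': array([ 0.01240537, -1.119041  ,  0.29512689]), 'ft_torque': array([ 0.03275811, -0.03933692,  0.00131984]), 'width': 1.0027664701055587}
top [[398.29935864   0.         282.22961086]
 [  0.         398.29935864 214.0143102 ]
 [  0.           0.           1.        ]] [0.3911891 0.013045  0.9217927] [-2.15478126  2.13594139 -0.16390093]
top cap_1 [ 4.206e-01  1.374e-01 -3.000e-04] 0.95
top cap_1 [ 0.3459  0.0631 -0.0029] 0.83
top cap_1 [ 0.4588 -0.1201 -0.0044] 0.59
top cap_1_grip [0.3424 0.0609 0.0399] 0.73
top cap_1_grip [0.4181 0.1365
[... 837 characters left out ...]
_grip [0.3441 0.0626 0.0414] 0.66
side gauge [ 0.6247 -0.1375 -0.0009] 0.94
side gauge [ 0.7342 -0.2005 -0.0028] 0.71
side gauge [0.4223 0.1368 0.0026] 0.34
side gauge_seat [ 0.5898 -0.005   0.0199] 0.88
side gauge_seat [ 0.6246 -0.1383  0.0217] 0.79
side gauge_top [ 0.6233 -0.1318  0.042 ] 0.86
side gauge_top [ 0.5901 -0.0055  0.0415] 0.57
side tub [ 0.5631  0.3145 -0.0018] 0.78
side nut [ 4.429e-01  1.200e-02 -1.000e-04] 0.52
[[ 2.55871122e-04 -2.73419231e-01  9.61894931e-01  2.05091111e-02]
 [-1.21650606e-04 -9.61894964e-01 -2.73419208e-01  7.31032759e-02]
 [ 9.99999960e-01 -4.70550217e-05 -2.79382758e-04  3.05398090e-04]
 [ 0.00000000e+00  0.00000000e+00  0.00000000e+00  1.00000000e+00]]
```

View pics/top0.png

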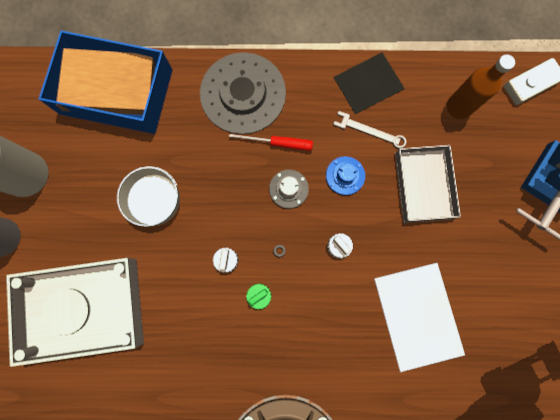

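View pics/side0.png

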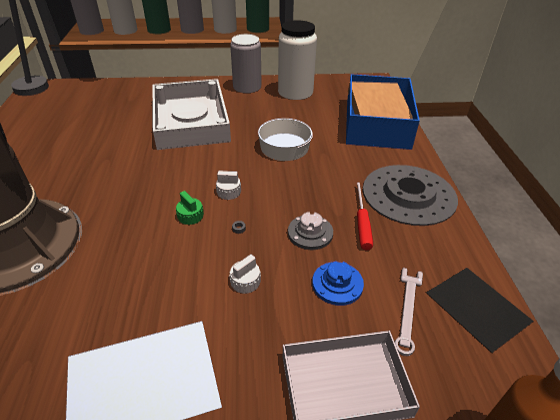

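Silver caps are at top (225,260) → (0.42,0.137) and (341,246) → (0.457,-0.12). The one at (258,296) is green, so it's a look-alike. The steel gauge is at (289,188) → (0.59,-0.006), and the blue gauge at (346,175) is to be left alone. I'll confirm this in an enlarged crop and measure the bars and plug.

```bash
cat > h.py <<'E'
from cell import arm,get_image,search_frame,pinpoint
import cv2,numpy as np
from scipy.spatial.transform import Rotation as R
def cam(c):
    s=arm.observe(); im=get_image(c)
    if c=="wrist":
        T=np.eye(4);T[:3,:3]=R.from_rotvec(s["ee_rot"]).as_matrix();T[:3,3]=s["position"];T=T@im["tool_from_camera"]
    else:
        T=np.eye(4);r=np.array(im["rotation"]);T[:3,:3]=r if r.shape==(3,3) else R.from_rotvec(r).as_matrix();T[:3,3]=im["origin"]
    z=im["range_z"];v,u=np.mgrid[:z.shape[0],:z.shape[1]];K=im["K"]
    P=np.stack([(u-K[0,2])/K[0,0]*z,(v-K[1,2])/K[1,1]*z,z,np.ones_like(z)],-1)@T.T
    P=P[...,:3];P[z==0]=np.nan
    return im,P,T
def sel(P,c,r,lo,hi):
    m=(np.hypot(P[...,0]-c[0],P[...,1]-c[1])<r)&(P[...,2]>lo)&(P[...,2]<hi)
    return m,P[m]
def rect(p):
    (cx,cy),(w,h),a=cv2.minAreaRect((p[:,:2]*1000).astype(np.float32))
    if w<h: w,h,a=h,w,a+90
    return np.round([cx,cy,w,h,(a+90)%180-90],1),np.round(np.median(p[:,2])*1000,1)
def go(x,y,z,bar=None):
    """tool-axis shift (mm) to put TCP at world x,y,z; turn about tool x (deg) so jaws are square to bar yaw (deg)"""
    s=arm.observe();M=R.from_rotvec(s["ee_rot"]).as_matrix()
    d=M.T@(np.array([x,y,z])-s["position"])*1000
    zy=np.degrees(np.arctan2(M[1,2],M[0,2]))
    print("t",round(s["clock"],2),"pos",np.round(s["position"]*1000,1),"shift",np.round(d,1),"tilt",np.round(M[:,0],4),"jawyaw",round(zy,1),"q7",round(s["joints"][6],2))
    if bar is not None:
        dz=(bar+90-zy+90)%180-90
        print("  world yaw change",round(dz,1),"-> tool x turn",round(-dz,1))
E
python3 - <<'E'
from h import *
im,P,T=cam("top")
cv2.imwrite("pics/crop.png",cv2.resize(im["frame"][150:320,200:380,::-1],None,fx=3.5,fy=3.5,interpolation=cv2.INTER_CUBIC))
for n in ["top","side"]:
    if n=="side": im,P,T=cam("side")
    for k,c in dict(A=(.42,.137),B=(.457,-.12)).items():
        print(n,k,rect(sel(P,c,.04,.046,.065)[1]), np.round(np.nanmean(sel(P,c,.035,.02,.036)[1],0),4))
    print(n,"plug",rect(sel(P,(.59,-.006),.04,.034,.05)[1]))
go(.59,-.006,.4,0)
E
```

```text
top A (array([421.2, 137.8,  42.9,  14.4,  -8.9]), np.float64(52.9)) [0.4204 0.136  0.0271]
top B (array([ 455.3, -120.8,   43.1,   14. ,   42. ]), np.float64(52.6)) [ 0.4541 -0.1192  0.0273]
top plug (array([589.1,  -4.2,  43.7,  39.6,  -8.4]), np.float64(39.8))
side A (array([423.6, 136.2,  44.3,  15.4,  -7.5]), np.float64(54.2)) [0.4239 0.1233 0.0285]
side B (array([ 458. , -123. ,   43.9,   15.1,   42.4]), np.float64(54.9)) [ 0.4603 -0.1336  0.0287]
side plug (array([591.5,  -6.3,  42. ,  41.9, -20.9]), np.float64(42.2))
t 0.95 pos [ 253.6 -571.2  404.8] shift [   4.7  536.8 -380.1] tilt [ 0.e+00 -1.e-04 -1.e+00] jawyaw -66.1 q7 -0.08
  world yaw change -23.9 -> tool x turn 23.9
```

View pics/crop.png

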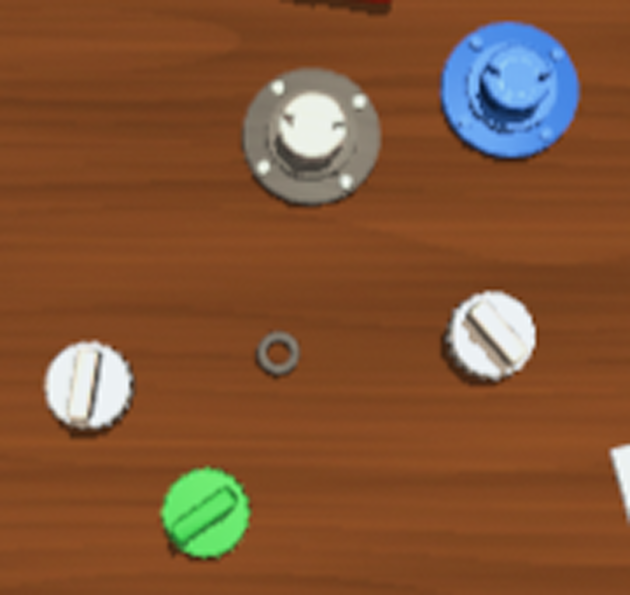

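Confirmed: silver caps A (crop 88,387) and B (crop 491,337), steel gauge with its slots near crop (288,120) and (340,127), bearing about 82°. The green cap and blue gauge are excluded. Next I go above cap B.

Emit:
arm_command --pt "91 4 37 -33 0 0 0" --pt "91 4 37 -33 0 0 0" --pt "91 4 37 -33 0 0 0" --pt "91 4 37 -33 0 0 0" --pt "91 4 37 -33 0 0 0" --newtons 15

```text
clock: 1.58
position: [0.3562, -0.3439, 0.3849]
ee_rot: [0.896, 1.378, -0.896]
force: [-0.1, -0.4, -0.2]
width: 0.992
```

Emit:
arm_command --pt "91 4 37 -33 0 0 0" --pt "91 4 37 -33 0 0 0" --pt "91 4 37 -33 0 0 0" --pt "91 4 37 -33 0 0 0" --pt "91 4 37 -33 0 0 0"

```text
clock: 2.2
position: [0.4584, -0.1181, 0.3649]
ee_rot: [0.896, 1.377, -0.896]
force: [0.5, -0.3, 0.6]
width: 0.991
```

Emit:
arm_command --pt "91 0 0 0 -9 0 0" --pt "91 0 0 0 -9 0 0" --pt "91 0 0 0 0 0 0"

```text
clock: 2.58
position: [0.4579, -0.1195, 0.3648]
ee_rot: [0.656, 1.469, -0.656]
force: [0.3, 0.0, -0.2]
width: 0.992
```

```bash
python3 - <<'E'
from h import *
im,P,T=cam("wrist")
cv2.imwrite("pics/w1.png",im["frame"][:,:,::-1])
m,p=sel(P,(.457,-.122),.04,.046,.065); print(m.sum(), rect(p) if m.sum()>5 else 0)
for c,lo in (((.59,-.006),.034),):
    m,p=sel(P,c,.035,lo,.05); print(m.sum(), rect(p) if m.sum()>5 else 0)
go(.457,-.122,.209,42)
E
```

```text
839 (array([ 456. , -122. ,   44.4,   13.8,   40.4]), np.float64(54.3))
0 0
t 2.62 pos [ 457.9 -119.7  364.8] shift [155.8  -2.2   1.2] tilt [ 2.e-04 -0.e+00 -1.e+00] jawyaw -48.3 q7 -0.79
  world yaw change 0.3 -> tool x turn -0.3
```

View pics/w1.png

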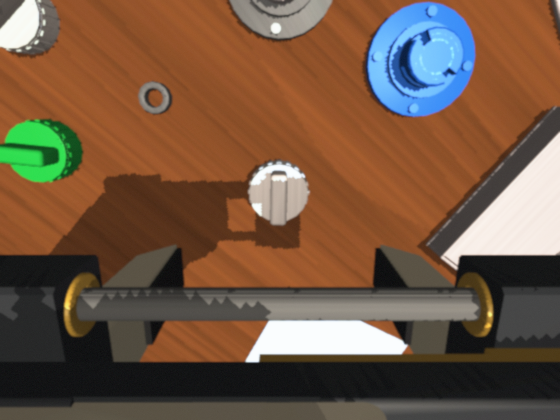

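Emit:
arm_command --pt "60 40 -3 0.5 1 0 0" --pt "60 50 0 0 0 0 0" --pt "60 45 0 0 0 0 0" --pt "60 19 0 0 0 0 0" --pt "60 0 0 0 0 0 0"

```text
clock: 3.25
position: [0.4555, -0.122, 0.2096]
ee_rot: [0.671, 1.467, -0.672]
force: [-0.6, 0.1, 0.2]
width: 0.654
```

Emit:
arm_command --pt "0 0 0 0 0 0 0" --pt "0 0 0 0 0 0 0" --pt "0 0 0 0 0 0 0" --pt "0 0 0 0 0 0 0" --pt "0 0 0 0 0 0 0" --newtons 15

```text
clock: 3.88
position: [0.456, -0.122, 0.2109]
ee_rot: [0.669, 1.465, -0.669]
force: [-0.5, 0.1, 2.3]
width: 0.16
```

```bash
python3 - <<'E'
from h import *
s=arm.observe();print(s["force"],s["width"]*91.8)
go(.59,-.005,.33,82)
E
```

```text
[-0.49235041  0.10629527  2.29696819] 14.648695000219098
t 3.88 pos [ 456.  -122.   210.9] shift [-119.1  177.9   -0.6] tilt [ 3.e-04 -1.e-04 -1.e+00] jawyaw -49.1 q7 -0.9
  world yaw change 41.1 -> tool x turn -41.1
```

Emit:
arm_command --pt "0 -40 0 0 0 0 0" --pt "0 -50 20 0 0 0 0" --pt "0 -29 40 0 0 0 0" --pt "0 0 30 0 0 0 0" --pt "0 0 0 0 0 0 0"

```text
clock: 4.5
position: [0.5252, -0.061, 0.33]
ee_rot: [0.668, 1.465, -0.665]
force: [-0.2, -0.9, -1.9]
width: 0.152
```

```bash
python3 - <<'E'
from h import *
im,P,T=cam("wrist")
m,p=sel(P,(.59,-.005),.035,.037,.047); print(m.sum(), rect(p))
f,fp=sel(P,(.59,-.005),.06,.004,.022); print(f.sum(), np.round(cv2.minEnclosingCircle((fp[:,:2]*1000).astype(np.float32)),1) if 0 else cv2.minEnclosingCircle((fp[:,:2]*1000).astype(np.float32)), np.round(np.median(fp[:,2]),4))
print(cv2.minEnclosingCircle((p[:,:2]*1000).astype(np.float32)),np.median(p[:,2]))
# rectified top view: 4px/mm? at plug-top height, centred (.59,-.005)
N=600;S=.00012
j,i=np.mgrid[:N,:N]; X=.59+(N/2-j)*S; Y=-.005+(N/2-i)*S; Z=np.full_like(X,.0415)
Q=np.stack([X,Y,Z,np.ones_like(X)],-1)@np.linalg.inv(T).T
K=im["K"];u=(Q[...,0]/Q[...,2]*K[0,0]+K[0,2]).astype(np.float32);v=(Q[...,1]/Q[...,2]*K[1,1]+K[1,2]).astype(np.float32)
cv2.imwrite("pics/rect1.png",cv2.remap(im["frame"],u,v,cv2.INTER_CUBIC)[:,:,::-1])
go(.59,-.005,.33,82)
E
```

```text
2769 (array([589.2,  -5. ,  43.3,  41.6,  -8.2]), np.float64(41.0))
7964 ((589.2467041015625, -4.9414873123168945), 46.02962112426758) 0.0109
((589.3796997070312, -4.900608062744141), 21.8974552154541) 0.04097582223011348
t 4.55 pos [524.1 -62.2 329.4] shift [-0.6 87.3  0.1] tilt [-7.e-04  2.e-04 -1.e+00] jawyaw -49.0 q7 -0.97
  world yaw change 41.0 -> tool x turn -41.0
```

View pics/rect1.png

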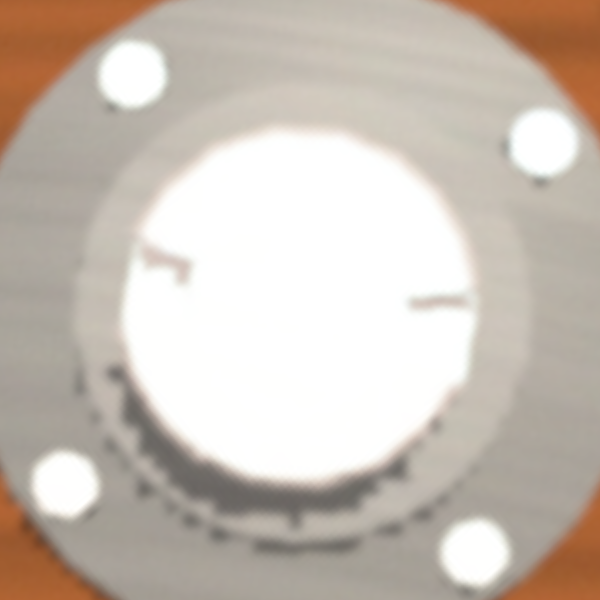

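Emit:
arm_command --pt "0 0 17.5 57 0 0 0" --pt "0 0 0 0 -9.9 0 0" --pt "0 0 0 0 -9.9 0 0" --pt "0 0 0 0 -9.9 0 0" --pt "0 0 0 0 -9.9 0 0"

```text
clock: 5.18
position: [0.5735, -0.0957, 0.329]
ee_rot: [0.126, 1.569, -0.127]
force: [-0.1, -0.3, -1.2]
width: 0.15
```

Emit:
arm_command --pt "0 0 0 0 0 0 0" --pt "0 0 0 0 0 0 0"

```text
clock: 5.42
position: [0.5741, -0.0952, 0.3294]
ee_rot: [0.133, 1.568, -0.134]
force: [0.4, 0.0, -1.1]
width: 0.151
```

```bash
cat > meas.py <<'E'
from h import *
im,P,T=cam("wrist"); s=arm.observe(); M=R.from_rotvec(s["ee_rot"]).as_matrix()
m,p=sel(P,(.5893,-.0049),.035,.037,.047); c=cv2.minEnclosingCircle((p[:,:2]*1000).astype(np.float32)); print("plug",c,rect(p)); c=c[0]
f,fp=sel(P,(.5893,-.0049),.06,.004,.022);print("foot",cv2.minEnclosingCircle((fp[:,:2]*1000).astype(np.float32)))
# held cap in tool frame
L=(P-s["position"])@M*1000
for lo,hi in ((150,160),(174,184)):
    k=(np.abs(L[...,1])<35)&(np.abs(L[...,2])<32)&(L[...,0]>lo)&(L[...,0]<hi)
    if k.sum()>8: q=L[k]; print("tool x",lo,hi,k.sum(),"y",np.round(np.percentile(q[:,1],[1,50,99]),1),"z",np.round(np.percentile(q[:,2],[1,50,99]),1), np.round(np.median(q[:,0]),1))
go(c[0]/1000,c[1]/1000,.33,80.6)
# slot angle from depth: low points inside plug ring
d=np.hypot(P[...,0]-c[0]/1000,P[...,1]-c[1]/1000)
k=(d<.0205)&(d>.017)&(P[...,2]<.036)
a=np.arctan2(P[...,1][k]-c[1]/1000,P[...,0][k]-c[0]/1000)
h,_=np.histogram(np.degrees(a)%360,36,(0,360)); print(h); 
print("slot axis", np.degrees(np.angle(np.mean(np.exp(2j*a))))/2)
E
python3 meas.py
```

```text
plug ((589.4337768554688, -4.760608673095703), 21.990562438964844) (array([589.3,  -4.8,  43. ,  41.9,  -9. ]), np.float64(41.0))
foot ((589.55908203125, -4.802633285522461), 46.13819885253906)
tool x 150 160 2390 y [-20.3  10.   21.9] z [-13.4  -0.4  13.1] 156.9
tool x 174 184 2558 y [ 4.6 15.3 26. ] z [-24.6  -0.4  24.2] 182.5
t 5.47 pos [574.2 -95.  329.5] shift [-0.5 91.5 -0.2] tilt [-6.e-04 -2.e-04 -1.e+00] jawyaw -9.7 q7 -0.31
  world yaw change 0.3 -> tool x turn -0.3
[ 0  0  0  0  0  0  8 27 22 13  0  0  0  0  0  0  0  0  0  0  0  0  0  0
 10 21 22 14  0  0  0  0  0  0  0  0]
slot axis 80.89663609150085
```

Emit:
arm_command --pt "0 0 46 0 0 0 0" --pt "0 0 45.5 -0.2 -0.6 0 0" --pt "0 40 0 0 0 0 0" --pt "0 34 0 0 0 0 0" --pt "0 0 0 0 0 0 0"

```text
clock: 6.1
position: [0.5887, -0.0044, 0.2538]
ee_rot: [0.122, 1.571, -0.123]
force: [0.2, -0.0, -0.7]
width: 0.153
```

```bash
python3 - <<'E'
from h import *
go(.5894,-.0048,.236,80.9); s=arm.observe(); print(s["force"],s["ft_torque"])
E
```

```text
t 6.1 pos [588.7  -4.4 253.8] shift [17.8 -0.3  0.8] tilt [-3.8e-03 -5.0e-04 -1.0e+00] jawyaw -8.9 q7 -0.51
  world yaw change -0.2 -> tool x turn 0.2
[ 0.23604055 -0.02320628 -0.66117235] [-0.06115843 -0.07578028 -0.02475437]
```

Emit:
arm_command --pt "0 4 0 0.5 0 0 0" --pt "0 3 0 0 0 0 0" --pt "0 3 0 0 0 0 0" --pt "0 2 0 0 0 0 0" --pt "0 0 0 0 0 0 0"

```text
clock: 6.72
position: [0.5898, -0.0044, 0.2437]
ee_rot: [0.122, 1.567, -0.122]
force: [0.3, 0.2, -1.3]
width: 0.151
```

Emit:
arm_command --pt "0 2 0 0 0 0 0" --pt "0 2 0 0 0 0 0" --pt "0 2 0 0 0 0 0" --pt "0 1 0 0 0 0 0" --pt "0 0 0 0 0 0 0"

```text
clock: 7.35
position: [0.5899, -0.0043, 0.2366]
ee_rot: [0.121, 1.568, -0.122]
force: [0.6, -1.0, -1.1]
width: 0.152
```

```bash
python3 - <<'E'
from h import *
go(.5894,-.0048,.236,80.9); s=arm.observe(); print(s["force"],s["ft_torque"])
E
```

```text
t 7.35 pos [589.9  -4.3 236.6] shift [ 0.6 -0.6 -0.4] tilt [-2.e-04 -0.e+00 -1.e+00] jawyaw -8.9 q7 -0.52
  world yaw change -0.2 -> tool x turn 0.2
[ 0.62880877 -0.97264395 -1.1157357 ] [-0.00371574 -0.04336967 -0.05655416]
```

Emit:
arm_command --pt "0 0.6 0 0 5 0 0" --pt "0 0.9 -0.3 -0.3 10 0 0" --pt "0 0.9 0 0 10 0 0" --pt "0 0.9 0 0 10 0 0" --pt "0 0.6 0 0 7 0 0"

```text
clock: 7.98
position: [0.5902, -0.0047, 0.2339]
ee_rot: [0.697, 1.454, -0.696]
force: [-0.7, -0.5, 5.6]
width: 0.15
```

```bash
python3 - <<'E'
from h import *
go(.5894,-.0048,.236); s=arm.observe(); print(s["force"],s["ft_torque"],s["width"]*91.8)
E
```

```text
t 7.97 pos [590.2  -4.7 233.9] shift [-2.1 -0.7 -0.4] tilt [ 2.2e-03 -4.0e-04 -1.0e+00] jawyaw -51.1 q7 -1.12
[-0.71351279 -0.45053489  5.58709443] [-0.33495275  0.23078123  0.03106383] 13.775105197390243
```

Emit:
arm_command --pt "0 0.2 0 0 4 0 0" --pt "0 0.3 0 0 4 0 0" --pt "0 0.3 0 0 4 0 0" --pt "0 0.3 0 0 4 0 0" --pt "0 0 0 0 0 0 0"

```text
clock: 8.6
position: [0.59, -0.0045, 0.2324]
ee_rot: [0.907, 1.372, -0.906]
force: [-0.4, 0.8, 5.8]
width: 0.152
```

```bash
python3 - <<'E'
from h import *
go(.5894,-.0048,.236); s=arm.observe(); print(s["force"],s["ft_torque"],s["width"]*91.8)
E
```

```text
t 8.6 pos [590.   -4.5 232.4] shift [-3.6 -0.7  0.1] tilt [ 1.6e-03 -1.0e-04 -1.0e+00] jawyaw -66.8 q7 -1.34
[-0.43115381  0.78321312  5.75090713] [-0.17397499  0.01332767 -0.08754469] 13.96106673907016
```

Emit:
arm_command --pt "0 0.3 0 0 5 0 0" --pt "0 0.5 0 0 5 0 0" --pt "0 0.5 0 0 5 0 0" --pt "0 0.5 0 0 5 0 0" --pt "0 0 0 0 0 0 0"

```text
clock: 9.22
position: [0.59, -0.0044, 0.2306]
ee_rot: [1.169, 1.234, -1.167]
force: [-0.0, -0.9, 5.2]
width: 0.149
```

```bash
python3 - <<'E'
from h import *
go(.5894,-.0048,.236); s=arm.observe(); print(s["force"],s["ft_torque"],s["width"]*91.8)
E
```

```text
t 9.22 pos [590.   -4.4 230.6] shift [-5.4 -0.6  0.3] tilt [ 0.0015  0.     -1.    ] jawyaw -86.8 q7 -1.62
[-0.04668687 -0.85359922  5.19109556] [-0.10573571  0.08428104 -0.04432551] 13.637325791988106
```

Emit:
arm_command --pt "0 0.4 0 0 5 0 0" --pt "0 0.5 0 0 5 0 0" --pt "0 0.5 0 0 4 0 0" --pt "0 0.3 0 0 3 0 0" --pt "0 0 0 0 0 0 0"

```text
clock: 9.85
position: [0.59, -0.0043, 0.2291]
ee_rot: [1.385, 1.085, -1.383]
force: [-1.4, -0.3, 7.6]
width: 0.151
```

```bash
python3 - <<'E'
from h import *
go(.5894,-.0048,.236); s=arm.observe(); print(s["force"],s["ft_torque"],s["width"]*91.8)
E
```

```text
t 9.85 pos [590.   -4.3 229.1] shift [-6.9 -0.5  0.6] tilt [ 1.7e-03  3.0e-04 -1.0e+00] jawyaw -103.8 q7 -1.86
[-1.39927108 -0.27986201  7.60130761] [ 0.08261947  0.15673183 -0.1042236 ] 13.86262283513527
```

Emit:
arm_command --pt "50 0 0 0 0 0 0" --pt "50 0 0 0 0 0 0" --pt "50 -20 0 0 0 0 0" --pt "50 -40 0 0 0 0 0" --pt "50 -40 0 0 0 0 0"

```text
clock: 10.48
position: [0.5893, -0.0046, 0.3288]
ee_rot: [1.384, 1.086, -1.386]
force: [1.5, 0.2, 0.1]
width: 0.542
```

Emit:
arm_command --pt "70 -10 -49.4 -24 0 0 0" --pt "70 -10 -49.4 -24 0 0 0" --pt "70 0 0 0 0 0 0"

```text
clock: 10.85
position: [0.5025, 0.0687, 0.3488]
ee_rot: [1.381, 1.09, -1.381]
force: [0.8, -0.3, 0.9]
width: 0.757
```

```bash
python3 - <<'E'
from h import *
im,P,T=cam("wrist"); cv2.imwrite("pics/w2.png",im["frame"][:,:,::-1])
p=sel(P,(.5894,-.0048),.04,.064,.085)[1]; print("bar",rect(p))
p=sel(P,(.5894,-.0048),.04,.042,.058)[1]; print("top",cv2.minEnclosingCircle((p[:,:2]*1000).astype(np.float32)),np.median(p[:,2]))
go(.4215,.137,.33,-8.5)
E
```

```text
bar (array([590.5,  -5.3,  44.2,  14.6, -14.2]), np.float64(72.5))
top ((590.1636352539062, -4.371524810791016), 27.36461639404297) 0.04699349508558415
t 10.9 pos [504.   67.1 348.7] shift [ 18.7 -96.7 -48.5] tilt [ 3.e-04  5.e-04 -1.e+00] jawyaw -103.7 q7 -2.03
  world yaw change 5.2 -> tool x turn -5.2
```

View pics/w2.png

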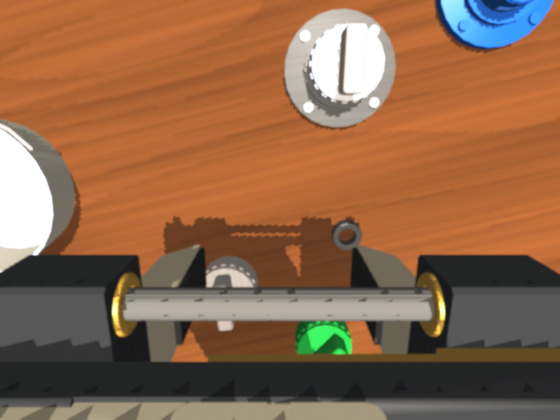

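Cap B is home: bar top is 72.5 mm against 73 expected (a stop would read 77.5) and it has turned 95°. B is the good cap, and I can see it on the steel gauge at (345,62). Next is cap A.

Emit:
arm_command --pt "60 0 -48.3 -24.3 0 0 0" --pt "60 0 -48.3 -24.2 0 0 0" --pt "60 0 0 0 -5.2 0 0" --pt "60 0 0 0 0 0 0"

```text
clock: 11.4
position: [0.4235, 0.1356, 0.3481]
ee_rot: [1.32, 1.133, -1.32]
force: [-0.1, -0.6, 1.0]
width: 0.653
```

```bash
python3 - <<'E'
from h import *
im,P,T=cam("wrist")
p=sel(P,(.4215,.137),.04,.046,.065)[1]; r=rect(p); print(r)
go(r[0][0]/1000,r[0][1]/1000,.211,r[0][4])
p=pinpoint("wrist","tub"); print(p)
im,P,T=cam("top")
p=sel(P,(.561,.315),.09,.038,.055)[1];print("tub rim",len(p),cv2.minEnclosingCircle((p[:,:2]*1000).astype(np.float32)))
E
```

```text
(array([421.8, 137.4,  43.1,  13.6,  -8.6]), np.float64(54.2))
t 11.45 pos [423.8 135.3 348.1] shift [137.1  -2.3  -1.8] tilt [ 2.e-04 -3.e-04 -1.e+00] jawyaw -98.8 q7 -2.16
  world yaw change 0.2 -> tool x turn -0.2
[{'point': [0.5628, 0.3093, -0.0004], 'p': 0.96}]
tub rim 182 ((583.9976196289062, 326.72015380859375), 62.991641998291016)
```

Emit:
arm_command --pt "60 40 -2.3 -1.8 0 0 0" --pt "60 50 0 0 0 0 0" --pt "60 35 0 0 0 0 0" --pt "60 12 0 0 0 0 0" --pt "60 0 0 0 0 0 0"

```text
clock: 12.18
position: [0.4213, 0.1378, 0.211]
ee_rot: [1.32, 1.133, -1.322]
force: [0.2, -0.4, 0.5]
width: 0.653
```

Emit:
arm_command --pt "0 0 0 0 0 0 0" --pt "0 0 0 0 0 0 0" --pt "0 0 0 0 0 0 0" --pt "0 0 0 0 0 0 0" --pt "0 0 0 0 0 0 0" --newtons 20

```text
clock: 12.8
position: [0.4209, 0.1381, 0.2113]
ee_rot: [1.32, 1.134, -1.32]
force: [0.2, -0.3, 0.1]
width: 0.16
```

Emit:
arm_command --pt "0 -40 0 0 0 0 0" --pt "0 -50 0 0 0 0 0" --pt "0 -20 28 -49 0 0 0" --pt "0 0 28 -49 0 0 0" --pt "0 0 28 -49 0 0 0"

```text
clock: 13.42
position: [0.5271, 0.272, 0.3217]
ee_rot: [1.321, 1.133, -1.319]
force: [0.4, -0.0, -1.9]
width: 0.15
```

Emit:
arm_command --pt "0 0 28 -49 0 0 0" --pt "0 0 0 0 -10 0 0" --pt "0 0 0 0 -10 0 0" --pt "0 0 0 0 0 0 0"

```text
clock: 13.92
position: [0.5611, 0.3148, 0.3207]
ee_rot: [1.062, 1.296, -1.064]
force: [0.1, -0.8, -1.1]
width: 0.154
```

```bash
python3 - <<'E'
from h import *
im,P,T=cam("wrist"); cv2.imwrite("pics/w3.png",im["frame"][:,:,::-1])
go(.562,.314,.215); print(pinpoint("wrist","tub"))
p=sel(P,(.562,.314),.085,.036,.055)[1];print("rim",len(p),np.nanmin(p,0),np.nanmax(p,0))
A=np.c_[p[:,:2],np.ones(len(p))];x=np.linalg.lstsq(A,(p[:,:2]**2).sum(1),rcond=None)[0];print("circle",x[:2]/2,np.sqrt(x[2]+(x[:2]**2).sum()/4))
print(arm.observe()["width"]*91.8)
E
```

```text
t 13.97 pos [561.2 314.7 320.8] shift [105.8   0.8   0.8] tilt [-8.e-04 -2.e-04 -1.e+00] jawyaw -78.9 q7 -2.04
[{'point': [0.5611, 0.3103, -0.001], 'p': 0.96}]
rim 3455 [0.51305097 0.24609503 0.03601249] [0.63175449 0.38109857 0.04657197]
circle [0.56306195 0.31370443] 0.06534812169135103
13.86166001977324
```

View pics/w3.png

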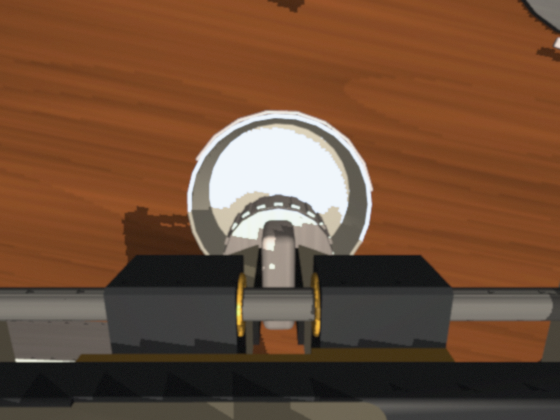

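The cap is held over the tub, which fills (190–370, 112–290), and is centred within about 2 mm. Lowering it now.

Emit:
arm_command --pt "0 40 2 0 0 0 0" --pt "0 40 0 0 0 0 0" --pt "0 18 0 0 0 0 0" --pt "0 4 0 0 0 0 0" --pt "0 3.5 0 0 0 0 0"

```text
clock: 14.65
position: [0.5637, 0.3158, 0.2169]
ee_rot: [1.064, 1.295, -1.061]
force: [0.3, 0.3, -0.9]
width: 0.149
```

Emit:
arm_command --pt "0 0 0 0 0 0 0" --pt "30 0 0 0 0 0 0" --pt "30 0 0 0 0 0 0" --pt "30 0 0 0 0 0 0"

```text
clock: 15.15
position: [0.5632, 0.3154, 0.216]
ee_rot: [1.063, 1.296, -1.062]
force: [-0.2, -0.2, 0.7]
width: 0.324
```

Emit:
arm_command --pt "30 -30 0 0 0 0 0" --pt "30 -50 0 0 0 0 0" --pt "30 -50 -30 0 0 0 0" --pt "30 0 -50 0 0 0 0" --pt "30 0 0 0 0 0 0"

```text
clock: 15.78
position: [0.4814, 0.2993, 0.3463]
ee_rot: [1.059, 1.298, -1.062]
force: [0.1, 0.4, -0.0]
width: 0.328
```

```bash
python3 - <<'E'
from h import *
im,P,T=cam("wrist"); cv2.imwrite("pics/w4.png",im["frame"][:,:,::-1])
print("A bar",rect(sel(P,(.563,.3137),.045,.05,.075)[1]))
im,P,T=cam("side"); cv2.imwrite("pics/s4.png",im["frame"][:,:,::-1])
print("B bar",rect(sel(P,(.5894,-.0048),.04,.064,.085)[1])); print("A side",rect(sel(P,(.563,.3137),.04,.05,.075)[1]))
s=arm.observe();print(s["clock"],s["position"],s["force"])
E
```

```text
A bar (array([564.5, 314.7,  43.6,  13.6,  11.2]), np.float64(57.2))
B bar (array([592.5,  -6.6,  43.6,  15.8, -13.4]), np.float64(73.0))
A side (array([566.1, 312.1,  42.8,  15.6,   5.6]), np.float64(57.2))
15.875 [0.48460078 0.29962242 0.34613203] [0.0144718  0.01840859 0.28419753]
```

View pics/s4.png

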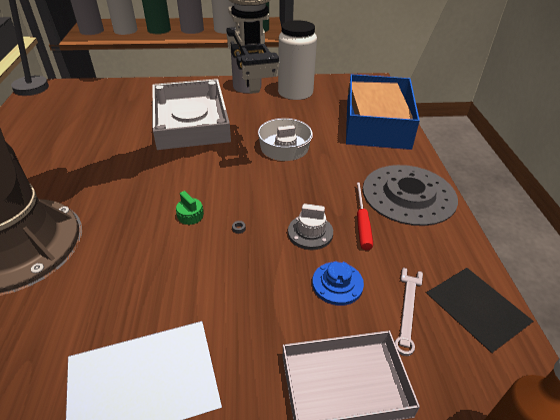

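The tub cap is upright at (286,135), the good cap is on the gauge at (312,220), and the bystanders have not moved. Handing in.

```bash
python3 -c "
from cell import arm; print(arm.sign_off())"
```

```text
the job is handed in; nothing more can be done
None
```

The good cap is screwed fully home on the steel gauge and the other cap stands mouth down in the white tub. I handed the job in at about 16 s on the clock, and no verdict was reported.

- **Good cap (the one nearer the tray):** it turned about 95° (1.65 rad) past the slots without stopping, well past the 0.9 rad where the bad cap would stop. The highest force I read at the wrist was about 8 N. Its bar top measured 72.5 mm (wrist camera) and 73.0 mm (side camera) above the bench; home is 73 mm.
- **Bad cap (the one nearer the tub):** I identified it by elimination and did not try it on the gauge, since only one cap can be bad and the other went fully home. In the tub it sits about 1–2 mm from the centre. Its bar top is at 57.2 mm against 58 mm expected on the tub floor.

**Checks:** the cameras disagreed by about 2–3 mm sideways on where the caps stand. The side camera put the good cap at (592.5, -6.6) mm, about 3.6 mm from the plug axis. The wrist camera put it at (590.2, -4.4) mm, within 1 mm. I trusted the wrist camera because the plug's 1.2 mm clearance allows no more than that. In the last side picture nothing else on the bench had visibly moved, and the gripper was open and clear of everything.

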